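# Print the label after a roll change

### The arm

A 7-joint arm with a two-finger parallel gripper is mounted at the origin on the work surface. World frame = base frame: x ahead of the robot, y to its left, z up, the work surface at z = 0. Lengths are in m, angles in rad, forces in N, time in s.
With the tool pointing down it reaches from about 0.4 to 0.75 m from the base axis. Payload 19.5 kg.
Tool frame: the origin (TCP) lies midway between the tips of the shut fingers; the grasp point (between the pads) lies 19 mm behind it; z points along the fingers, y is the direction in which the jaws open and shut (so a half turn about z gives the same grasp; the last joint's range is limited). The gripper opens to 85 mm and grips with 20 to 120 N. Pads are 22 mm wide; open, the fingers measure 114 mm over their backs; the gripper's body (76 mm by 85 mm) begins 54 mm behind the grasp point. The pads swing forward as they close: fully open they stand 13 mm farther back than shut.
Start: joints at [-1.349, 0.707, -0.028, 1.485, 0.022, 0.951, -0.075], TCP at [0.15, 0.555, 0.231] pointing down, gripper open.
Joint ranges: [-2.71, 2.71], [-0.32, 2.16], [-1.57, 1.52], [0, 2.45], [-1.46, 4.6], [0, 2.02], [-2.83, 2.83]. Speed limits (rad/s): [1.89, 1.89, 2.57, 2.57, 3.01, 3.01, 3.01].

### API

Orientations are given as a unit quaternion [w, x, y, z].
In Python, from cell import bot gives the robot as it stands.
- The arm moves only by the tool arm_command, never from a script. Its argument "series" is a list of rows, each a list of 7 numbers: the shift along the tool's x, y, z in cm, then the turn, a rotation vector about the tool's x, y, z in rad, then the opening, from -1 (shut) to 1 (fully open). In form: [[x, y, z, ax, ay, az, gripper], ...]. A call has 1 to 12 rows; each row is the pose to reach, as a shift and turn from the pose commanded when the call began, along the tool's axes at that moment; what a row does not reach only later rows make up. A row lasts 1/10 s, in which the tool goes at most 50 mm and 8.59 degrees, less where a joint would pass 70% of its speed; a pose out of reach is approached as far as the arm can. A call with a gripper value outside its range is refused whole. The fingers move at their own pace and stop on an object; "force" is the grip in N (left out, the last holds). Time passes only in rows, so rows that repeat a pose let the fingers close. It gives the time, the measured TCP pose, the force and the opening at its end, in the units of the state.
- bot.observe(): the state, without advancing time (a new reading comes with each control period).
- bot.capture(name): name is "scene" or "side" or "wrist"; returns (picture, depth): 400x640x3 uint8, red, green, blue; 400x640 float32, m along the optical axis (not along the pixel's ray), 0 where there is no reading.
- bot.calibration(name): a dict with "fx", "fy", "cx", "cy" (pixels), "rvec" (rotation vector, rad) and "tvec" (3), from world to camera coordinates, as OpenCV has them. Camera axes: x right, y down, z forward; pixel columns grow to the right and rows downward; lengths in m; the calibration is good to about 2 mm. A picture is of the moment at which its call begins: read the wrist's pose just before it. calibration takes no time and is no camera call; for the wrist camera it gives the pose at the moment of the call.
- bot.close_job(): hands the job in, once; it reports no verdict.
Trained networks look in the newest picture that a camera, given by its name, has taken for a name from the list of things; names that differ only in an ending like _2 or _b are one class to them, and where a whole thing is asked for, a point or a joint stands for the part that bears it (a point fixed in the world has none). Each returns a list of dicts, best first, with "p" (0 to 1); they miss things now and then, are a little off and sometimes report something else, mostly with a low value. They report only what shows in the picture. A call takes as long as a camera call.
- bot.silhouettes(camera, query): "region" (400x640 bool, what is visible of it).
- bot.mark_of(camera, query): "at" ([x, y, z] in m, in world coordinates, good to about 4 mm: a listed point, or the origin of a listed thing).
The state is a dict: "time": time; "q": joint angles; "joint_velocities": joint speeds; "joint_torque": joint torques, N m; "position": TCP position; "ee_rot": TCP orientation; "ft_force": force on the tool from outside, world axes, zero at the start; "wrist_torque": the same for the moment, N m; "opening": opening from 0.0 (shut) to 1.0 (fully open).
Only numpy, scipy, OpenCV 4.12 (cv2) and the standard library are available. Lean on these libraries where they do the work, as an engineer would, in place of code of your own. Each camera call takes 0.05 s, during which the arm holds its last target.

### The job

A new label roll is in the scale's printer and a wrapped loaf is on the pan: print its label. Push the printer's cover shut, then with the fingertips lightly press the round feed key in front of the cover, then the product key in the middle of the front row (the row nearest the scale's front edge), then the long print key. Press no other key, let each key come up again before the next, do not lean hard on the scale, and leave the loaf and everything else where it is.

Things in the scene. Friction and masses are not known exactly. Their poses are not given: they have to be found in the camera images.
- scale: White counter label scale, fixed. Origin on the table; it spans x -170..170, y -130..270 mm (x to its back, y to its left). Key console along the front (-x), rising 10 degrees to the back from 40 to 58 mm height, keys 10 mm proud; metal pan (top 92 mm high) at the back left; label printer at the back right. A key must not get more than 30 N, nor the rest more than 60 N (knocks count).
- cover (a joint): Hinge of the printer's grey cover, rad: 0 = shut on its stop, grows as its front edge lifts. Starts open by 0.3 to 0.6, stays where it is left (stiff hinge; a downward push of 2 to 3 N closes it). Not to be opened beyond 1.0.
- cover_edge (a point): Point on the top face of the cover, mid-width, 9 mm behind its front edge. The cover is a shallow grey lid 139 mm long (x), 124 mm wide (y), 26 mm high, hinged at the back, with a small tab in front; z points out of its top, x to the hinge. Shut, this point is at x 8, y -68, z 126 mm of the scale.
- cover_hinge (a point): On the cover's hinge line (parallel to the scale's y), mid-width, at the printer's back: x 138, y -68, z 100 mm of the scale. The cover's top face lies 26 mm above it when shut and turns with the cover.
- key_feed (a joint): Travel of the feed key, m: 0 up, 0.006 fully down; it registers at 0.003. Spring 1.5 N at first, 4.2 N where it registers, 6.9 N fully down, comes up again by itself.
- key_feed_top (a point): Centre of the top of the feed key: the only round key, 24 mm across, on the flat white deck (85 mm high) in front of the cover; x -40, y -68, z 95 mm of the scale. z points out of the key (straight up).
- key_front_mid (a joint): Travel of the product key wanted here, the middle one of the front row, m: 0 up, 0.006 down, registers at 0.003; spring as the feed key.
- key_front_mid_top (a point): Centre of the top of the wanted product key. The six product keys are alike, 24 x 24 mm, in two rows of three, 40 mm apart in y, 41 mm in x; this is the middle one of the row nearest the front edge, x -143, y 36, z 55 mm of the scale. z points out of it, square to the 10 degree console; it moves in along -z.
- key_print (a joint): Travel of the print key, m: 0 up, 0.006 down, registers at 0.003; spring as the feed key.
- key_print_top (a point): Centre of the top of the print key: the one long bar key, 26 mm wide (y), 66 mm long up the slope, right (-y) of the product keys; x -122, y -65, z 59 mm of the scale. z points out of it, square to the 10 degree console.
- loaf: Wrapped loaf cake being labelled, 110 x 160 x 70 mm, 0.6 kg, loose on the weighing pan; origin at the centre of its underside. Leave it alone.
- loaf2: A second such loaf with a chocolate top on a low metal tray left of the scale; origin under its centre. Leave it alone.
- spare_roll: Spare roll of labels standing on end on the table right of the scale, 76 mm across, 58 mm high; origin under its centre. Leave it alone.
- scraper: Flat steel bench scraper with a wooden handle, 95 x 150 x 20 mm, lying on the table at the right; origin under its blade. Leave it alone.
- key_front_left (a joint): Travel of the left (+y) product key of the front row (nearest the machine's front edge), m (0 up, 0.006 down). Not to be pressed.
- key_front_right (a joint): Travel of the right (-y) product key of the front row (nearest the machine's front edge), m (0 up, 0.006 down). Not to be pressed.
- key_back_left (a joint): Travel of the left (+y) product key of the back row, m (0 up, 0.006 down). Not to be pressed.
- key_back_mid (a joint): Travel of the middle product key of the back row, m (0 up, 0.006 down). Not to be pressed.
- key_back_right (a joint): Travel of the right (-y) product key of the back row, m (0 up, 0.006 down). Not to be pressed.

How it is judged:
On the way, in this order (a step that is already met when the one before it is completed fails the run):
1. the printer's cover is pushed shut (value of joint cover below 0.04 rad and value of joint each of key_feed, key_front_mid, key_print below 0.0015 m), for 0.1 s.
2. the feed key is pressed by the fingers (3 mm or more), with the cover shut and the other keys up (value of joint key_feed above 0.003 m and contact force between the fingers and key_feed above 0.3 N and value of joint cover below 0.04 rad and value of joint each of key_front_mid, key_print below 0.0015 m), for 0.04 s.
3. the middle product key of the front row is pressed by the fingers, the feed and print keys being up (value of joint key_front_mid above 0.003 m and contact force between the fingers and key_front_mid above 0.3 N and value of joint cover below 0.04 rad and value of joint each of key_feed, key_print below 0.0015 m), for 0.04 s.
4. the print key is pressed by the fingers, the other keys being up (value of joint key_print above 0.003 m and contact force between the fingers and key_print above 0.3 N and value of joint cover below 0.04 rad and value of joint each of key_feed, key_front_mid below 0.0015 m), for 0.04 s.
At the end, for the whole second after the job is handed in: The cover is shut (under 0.04 rad), every key is up again (under 1.5 mm down), the loaf rests on the pan within 12 mm of where it was (all of step 1 and value of joint each of key_front_left, key_front_right, key_back_left, key_back_mid, key_back_right below 0.0015 m and distance of loaf from where it was at the start of the episode below 0.012 m and linear speed of loaf below 0.02 m/s); the robot touches nothing.
It fails at once if another product key is pressed (3 mm or more) (value of joint any of key_front_left, key_front_right, key_back_left, key_back_mid, key_back_right above 0.003 m).
It fails at once if a key is pressed while the cover stands open (value of joint cover above 0.06 rad and value of joint any of key_feed, key_front_mid, key_print above 0.003 m).
It fails at once if the cover is opened further, beyond 1.0 rad (value of joint cover above 1 rad).
It fails at once if the robot pushes on a key with more than 30 N, or on the cover or the rest of the scale with more than 60 N (contact force between any of the fingers, the arm and key_feed above 30 N or contact force between any of the fingers, the arm and key_front_mid above 30 N or contact force between any of the fingers, the arm and key_print above 30 N or contact force between any of the fingers, the arm and scale above 60 N).
It fails at once if the loaf on the pan is moved by more than 12 mm, or the second loaf, the spare roll or the scraper by more than 20 mm, or any of them lifted (distance of loaf from where it was at the start of the episode above 0.012 m or distance of any of loaf2, spare_roll, scraper from where it was at the start of the episode above 0.02 m).
It also fails if it takes over 40 s, if anything falls off the work surface, if the arm or the gripper's body presses on something with over 40 N, if the wrist force passes 120 N, or if a joint passes its speed limit or range.

## Working session

There is one attempt and no reset: what is moved stays moved. The work goes in short steps, Python scripts to look and compute and a tool call to move; the robot and the scene stay as the last step left them, time stands still between calls to the robot, and variables do not carry over. Pictures are saved under pics/ and viewed, and the job is handed in when it is done.

Besides the shell and the picture viewer there is one more tool, called after "Call:" as a command line: name --pt "numbers of a row" for each row, then --argument value for the rest. arm_command: Moves the arm, as the interface text tells. Its arguments: {"type":"object","properties":{"series":{"type":"array","items":{"type":"array","items":{"type":"number"}}},"force":{"type":"number"}},"required":["series"]}

```bash
mkdir -p pics; cat > h.py <<'E'
import numpy as np,cv2
from cell import bot
from scipy.spatial.transform import Rotation as R
def snap(cam,fn):
    p,d=bot.capture(cam); cv2.imwrite('pics/'+fn+'.png',p[:,:,::-1]); np.save('pics/'+fn+'.npy',d); return p,d
E
python3 - <<'E'
from h import *
s=bot.observe(); print(s['time'],s['position'],s['ee_rot'],s['opening'])
for c in ['scene','side']:
    snap(c,c+'0')
    for n in ['scale','cover_edge','cover_hinge','key_feed_top','key_front_mid_top','key_print_top','loaf','spare_roll','scraper']:
        print(c,n,[(round(m['p'],2),np.round(m['at'],4)) for m in bot.mark_of(c,n)[:2]])
print(bot.observe()['time'])
E
```

```text
0.0 [0.14989619 0.55485411 0.230833  ] [-5.56339039e-05  1.31543127e-01  9.91310302e-01 -5.37299827e-04] 1.0025447340986544
scene scale [(0.75, array([ 0.6244,  0.0547, -0.0013]))]
scene cover_edge [(0.58, array([ 0.6458, -0.0136,  0.1701]))]
scene cover_hinge [(0.95, array([ 0.7595, -0.012 ,  0.0975]))]
scene key_feed_top [(0.4, array([ 0.5835, -0.0114,  0.0971]))]
scene key_front_mid_top [(0.52, array([0.4775, 0.0886, 0.053 ])), (0.27, array([ 0.7591, -0.0148,  0.0975]))]
scene key_print_top [(0.39, array([ 0.5021, -0.0093,  0.0629])), (0.17, array([ 0.5848, -0.0124,  0.097 ]))]
scene loaf [(0.85, array([0.6989, 0.199 , 0.0952])), (0.57, array([0.4148, 0.5779, 0.0068]))]
scene spare_roll [(0.58, array([ 0.4759, -0.3575,  0.0037])), (0.53, array([ 6.245e-01,  5.430e-02, -3.000e-04]))]
scene scraper [(0.75, array([ 0.4903, -0.5726, -0.0066]))]
side scale [(0.76, array([ 0.6203,  0.0514, -0.006 ]))]
side cover_edge [(0.75, array([ 0.648 , -0.0145,  0.1669]))]
side cover_hinge [(0.86, array([ 0.7593, -0.0119,  0.1002])), (0.24, array([ 0.4764, -0.361 ,  0.0005]))]
side key_feed_top [(0.51, array([ 0.5815, -0.0165,  0.0926]))]
side key_front_mid_top [(0.42, array([0.48  , 0.0816, 0.0553])), (0.25, array([ 0.5823, -0.0132,  0.092 ]))]
side key_print_top [(0.56, array([ 0.5004, -0.009 ,  0.0566]))]
side loaf [(0.91, array([0.4151, 0.5771, 0.0023])), (0.81, array([0.6918, 0.1982, 0.0875]))]
side spare_roll [(0.88, array([ 0.4748, -0.3593,  0.0005])), (0.68, array([0.4815, 0.0852, 0.0574]))]
side scraper [(0.75, array([ 0.491 , -0.5796, -0.0077]))]
1.0
```

```bash
python3 - <<'E'
from h import *
L=np.array([[138,-68],[-40,-68],[-143,36],[-122,-65],[0,0]])/1000
for W in ([[.7595,-.012],[.5835,-.0114],[.4775,.0886],[.5021,-.0093],[.6244,.0547]],[[.7593,-.0119],[.5815,-.0165],[.48,.0816],[.5004,-.009],[.6203,.0514]]):
    W=np.array(W); a=L-L.mean(0); b=W-W.mean(0)
    th=np.arctan2((a[:,0]*b[:,1]-a[:,1]*b[:,0]).sum(),(a*b).sum()); c,s=np.cos(th),np.sin(th); Rm=np.array([[c,-s],[s,c]])
    t=W.mean(0)-Rm@L.mean(0); print(th,t,(L@Rm.T+t-W)*1000)
a=cv2.imread('pics/scene0.png');b=cv2.imread('pics/side0.png')
cv2.imwrite('pics/both.png',cv2.resize(np.vstack([a,b]),(480,600)))
E
```

```text
0.008053067476862331 [0.62253317 0.0553879 ] [[ 1.57629654  0.50141575]
 [-0.41793167 -1.53201477]
 [ 1.74789821  1.63515597]
 [-1.0394317  -1.29245644]
 [-1.86683138  0.6878995 ]]
0.01688290451900563 [0.62113813 0.05267916] [[ 0.96644689 -1.08141968]
 [ 0.79181417  0.51356607]
 [-2.44924566  4.65988818]
 [-0.14714608 -5.37119387]
 [ 0.83813069  1.2791593 ]]
```

View pics/scene0.png

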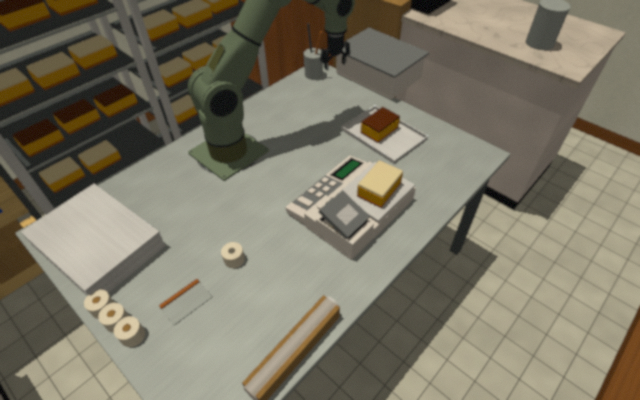

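View pics/side0.png

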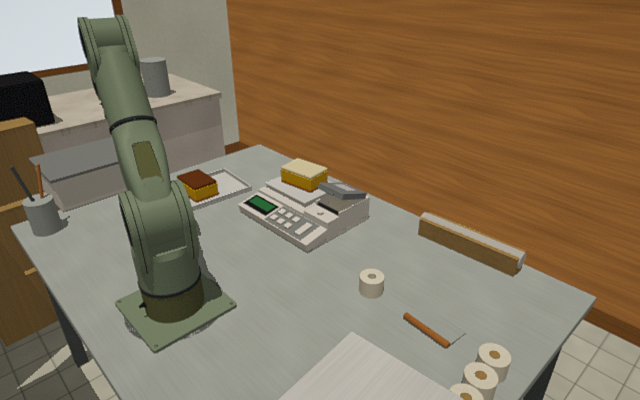

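```bash
cat >> h.py <<'E'
def target(yaw=0.0,pitch=0.0):
    # tool down, x=-X scale, y=Y scale; pitch: finger direction tilts (about scale y)
    return R.from_euler('z',yaw)*R.from_euler('y',pitch)*R.from_matrix(np.diag([-1.,1,-1]))
def plan(p,Rt):
    s=bot.observe(); q=s['ee_rot']; Rc=R.from_quat([q[1],q[2],q[3],q[0]])
    return np.round(Rc.inv().apply(np.array(p)-s['position'])*100,2),np.round((Rc.inv()*Rt).as_rotvec(),4)
E
python3 - <<'E'
from h import *
print(plan([.35,.28,.30],target(.011)),plan([.50,-.01,.32],target(.011)))
w=bot.calibration('wrist');s=bot.observe();Rc=R.from_rotvec(w['rvec'])
print(Rc.inv().apply(-np.array(w['tvec']))-s['position'],Rc.inv().apply([0,0,1]),w['fx'])
E
```

```text
(array([-26.49, -21.34,  -6.87]), array([-2.000e-04, -0.000e+00, -2.748e-01])) (array([-48.53, -45.43,  -8.87]), array([-2.000e-04, -0.000e+00, -2.748e-01]))
[-0.07572885  0.01947596  0.14255996] [ 0.29553715 -0.08007624 -0.95196932] 303.4925499806608
```

Call:
arm_command --pt "-4 -3 -5 0 0 -0.05 -1" --pt "-8 -6.5 -7 0 0 -0.1 -1" --pt "-12 -10 -8 0 0 -0.15 -1" --pt "-16 -14 -8.5 0 0 -0.2 -1" --pt "-20 -18 -8.9 0 0 -0.25 -1" --pt "-24 -22 -8.9 0 0 -0.275 -1" --pt "-28 -25 -8.9 0 0 -0.275 -1" --pt "-32 -28.5 -8.9 0 0 -0.275 -1" --pt "-36 -32 -8.9 0 0 -0.275 -1" --pt "-40 -36 -8.9 0 0 -0.275 -1" --pt "-44 -40 -8.9 0 0 -0.275 -1" --pt "-48.5 -45.4 -8.9 0 0 -0.275 -1" --force 20

```text
time: 2.2
position: [0.4596, 0.0664, 0.3204]
ee_rot: [0.0, -0.006, 1.0, 0.0]
ft_force: [1.5, 0.9, -0.1]
opening: -0.002
```

```bash
python3 - <<'E'
from h import *
print(bot.observe()['position'])
p,d=snap('wrist','w0')
for n in ['cover_edge','cover_hinge','key_feed_top','key_front_mid_top','key_print_top']:
    print(n,[(round(m['p'],2),np.round(m['at'],4)) for m in bot.mark_of('wrist',n)[:2]])
s=bot.observe();print(s['time'],s['position'],s['ft_force'])
E
```

```text
[0.45958099 0.06637296 0.32041797]
cover_edge []
cover_hinge []
key_feed_top [(0.61, array([0.6975, 0.2006, 0.0926])), (0.58, array([ 0.5834, -0.0137,  0.0957]))]
key_front_mid_top [(0.89, array([0.4814, 0.0848, 0.0525]))]
key_print_top [(0.96, array([ 0.5001, -0.0126,  0.057 ])), (0.29, array([0.6199, 0.056 , 0.0035]))]
2.5 [0.45845969 0.06914243 0.32031033] [-0.13712951 -0.2728399   0.22228592]
```

View pics/w0.png

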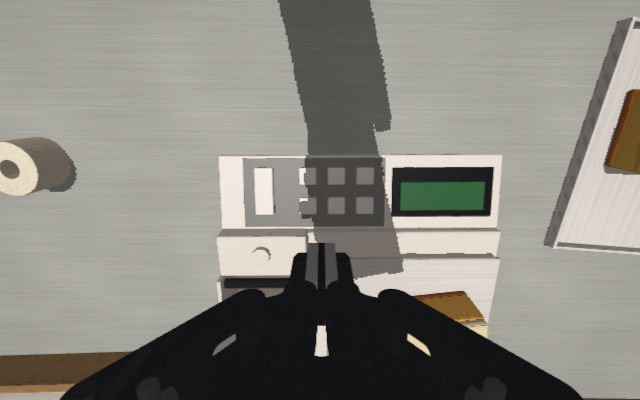

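```bash
python3 - <<'E'
from h import *
d=np.load('pics/w0.npy'); w=bot.calibration('wrist'); Rc=R.from_rotvec(np.ravel(w['rvec'])); t=np.ravel(w['tvec'])
def pt(u,v,z=None):
    z=z or np.median(d[v-2:v+3,u-2:u+3]); return Rc.inv().apply(np.array([(u-w['cx'])/w['fx']*z,(v-w['cy'])/w['fy']*z,z])-t)
for n,u,v in [('frontmid',336,176),('frontR',310,176),('frontL',365,176),('backmid',336,206),('print',263,190),('feed',261,254),('printtop',263,171),('printbot',263,211),('cornerFR',221,158),('cornerFL',500,157)]: print(n,np.round(pt(u,v),4))
im=cv2.imread('pics/w0.png'); cv2.imwrite('pics/w0c.png',cv2.resize(im[145:285,210:400],None,fx=4,fy=4,interpolation=cv2.INTER_NEAREST))
E
```

```text
frontmid [0.4772 0.089  0.055 ]
frontR [0.4775 0.0532 0.0551]
frontL [0.4768 0.129  0.0547]
backmid [0.5182 0.0897 0.0626]
print [ 0.4975 -0.0119  0.0581]
feed [ 0.5771 -0.0118  0.0945]
printtop [ 0.4716 -0.0115  0.0535]
printbot [ 0.5266 -0.0124  0.0633]
cornerFR [ 0.4566 -0.072   0.0404]
cornerFL [0.4509 0.3186 0.0403]
```

View pics/w0c.png

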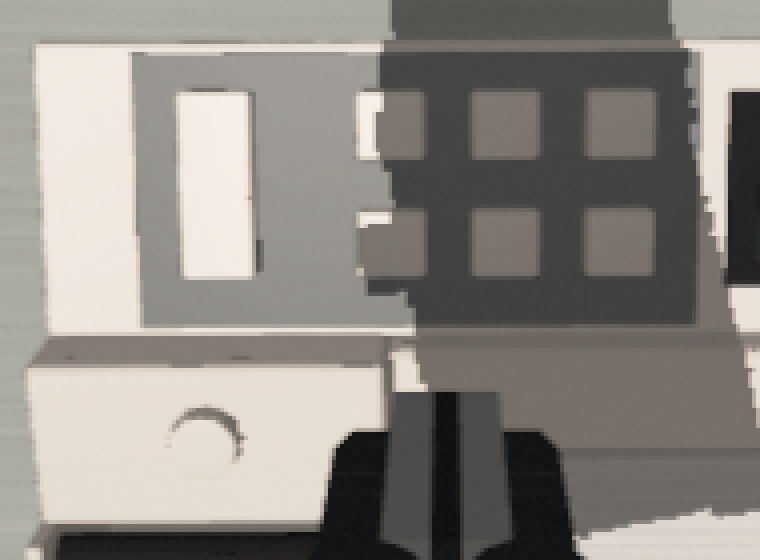

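```bash
python3 - <<'E'
from h import *
print(plan([.65,-.013,.20],target(.014)),plan([.65,-.013,.125],target(.014)))
E
```

```text
(array([-19.05,  -8.45,  12.03]), array([ 0.0003, -0.0001, -0.0016])) (array([-19.05,  -8.46,  19.53]), array([ 0.0003, -0.0001, -0.0016]))
```

Call:
arm_command --pt "-3 -1.5 1 0 0 0 -1" --pt "-7 -3.5 3 0 0 0 -1" --pt "-11 -5.5 5 0 0 0 -1" --pt "-15 -7.5 8 0 0 0 -1" --pt "-18 -8.5 11 0 0 0 -1" --pt "-19 -8.5 12 0 0 0 -1" --pt "-19 -8.5 12 0 0 0 -1" --pt "-19 -8.5 12 0 0 0 -1"

```text
time: 3.3
position: [0.6494, -0.0132, 0.201]
ee_rot: [0.0, -0.006, 1.0, 0.0]
ft_force: [0.1, -0.3, 0.3]
opening: 0.0
```

```bash
python3 - <<'E'
from h import *
s=bot.observe();print(s['position'],s['ft_force'])
p,d=snap('side','s1'); 
cv2.imwrite('pics/s1c.png',cv2.resize(cv2.imread('pics/s1.png')[120:270,220:420],None,fx=4,fy=4))
print(bot.mark_of('side','cover_edge')[:1],plan([.65,-.013,.125],target(.014)))
E
```

```text
[ 0.64935634 -0.01321371  0.2009614 ] [ 0.06940828 -0.30173796  0.28563185]
[{'at': [0.6499, -0.0106, 0.1671], 'p': 0.61}] (array([-0.04,  0.07,  7.68]), array([ 0.    ,  0.0016, -0.0017]))
```

View pics/s1c.png

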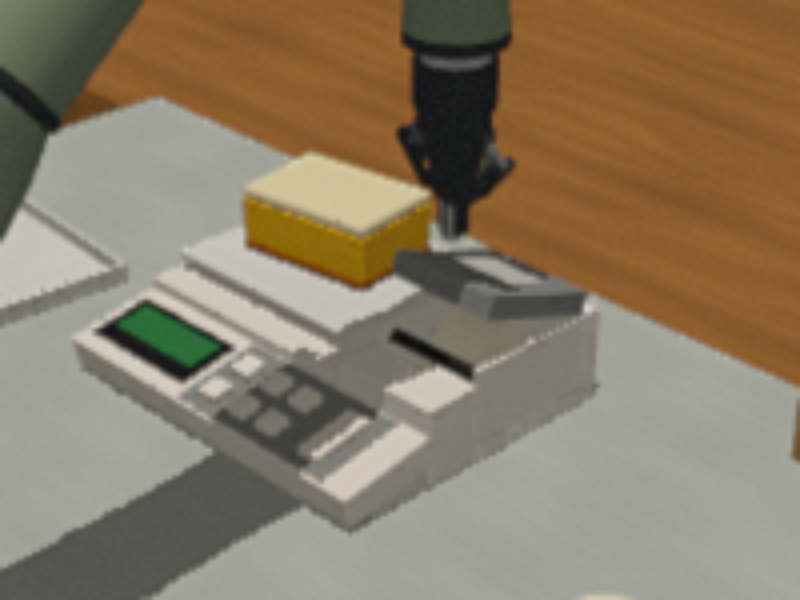

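Call:
arm_command --pt "0 0 1.5 0 0 0 -1" --pt "0 0 2.5 0 0 0 -1" --pt "0 0 3 0 0 0 -1" --pt "0 0 3.5 0 0 0 -1" --pt "0 0 4 0 0 0 -1" --pt "0 0 4.5 0 0 0 -1" --pt "0 0 5 0 0 0 -1"

```text
time: 4.1
position: [0.6497, -0.0146, 0.15]
ee_rot: [0.0, -0.006, 1.0, -0.0]
ft_force: [-0.6, 0.2, 0.9]
opening: -0.004
```

Call:
arm_command --pt "0 0 0.5 0 0 0 -1" --pt "0 0 1.0 0 0 0 -1" --pt "0 0 1.4 0 0 0 -1" --pt "0 0 1.8 0 0 0 -1" --pt "0 0 2.1 0 0 0 -1" --pt "0 0 2.3 0 0 0 -1" --pt "0 0 2.3 0 0 0 -1"

```text
time: 4.8
position: [0.6496, -0.0146, 0.127]
ee_rot: [-0.0, -0.006, 1.0, -0.0]
ft_force: [-0.7, 0.1, 0.5]
opening: 0.002
```

```bash
python3 - <<'E'
from h import *
s=bot.observe();print(s['position'],s['ft_force'])
p,d=snap('side','s2'); 
cv2.imwrite('pics/s2c.png',cv2.resize(cv2.imread('pics/s2.png')[120:270,220:420],None,fx=4,fy=4))
print(bot.mark_of('side','cover_edge')[:1])
E
```

```text
[ 0.64964978 -0.01457522  0.12701145] [-0.66835602  0.07161075  0.48419403]
[{'at': [0.6334, -0.0156, 0.1278], 'p': 0.91}]
```

View pics/s2c.png

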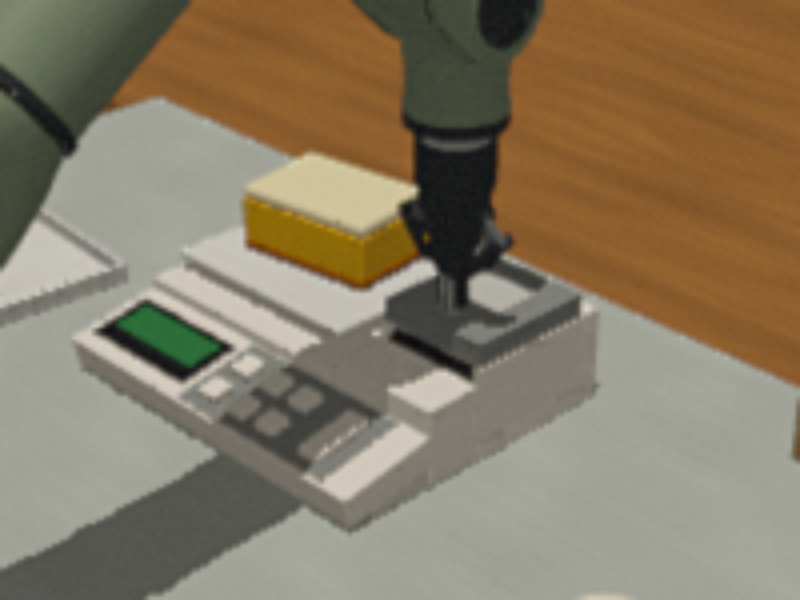

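Call:
arm_command --pt "0 0 0.1 0 0 0 -1" --pt "0 0 0.2 0 0 0 -1" --pt "0 0 0.2 0 0 0 -1"

```text
time: 5.2
position: [0.6498, -0.0146, 0.126]
ee_rot: [0.0, -0.006, 1.0, -0.0]
ft_force: [-3.5, -0.1, 10.7]
opening: -0.002
```

Call:
arm_command --pt "0 0 0 0 0 0 -1" --pt "0 0 -1 0 0 0 -1" --pt "0 0 -3 0 0 0 -1" --pt "2 0 -4 0 0 0 -1" --pt "5 0 -4 0 0 0 -1" --pt "6.8 0 -2.5 0 0 0 -1" --pt "6.8 0 -1.5 0 0 0 -1" --pt "6.8 0 -1.5 0 0 0 -1" --pt "6.8 0 -1.5 0 0 0 -1"

```text
time: 6.1
position: [0.5824, -0.0153, 0.1405]
ee_rot: [0.0, -0.006, 1.0, -0.0]
ft_force: [0.6, -0.8, 0.3]
opening: -0.003
```

```bash
python3 - <<'E'
from h import *
s=bot.observe();print(s['position'],s['ft_force'])
p,d=snap('side','s3'); 
cv2.imwrite('pics/s3c.png',cv2.resize(cv2.imread('pics/s3.png')[120:270,220:420],None,fx=4,fy=4))
print([bot.mark_of('side',n)[:1] for n in ('cover_edge','key_feed_top')]);print(plan([.5815,-.0137,.10],target(.014)))
p,d=snap('wrist','w3'); 
E
```

```text
[ 0.5824289  -0.01525553  0.14050412] [ 0.55339078 -0.82446428  0.26419066]
[[{'at': [0.6324, -0.0147, 0.1285], 'p': 0.61}], [{'at': [0.5837, -0.0143, 0.0964], 'p': 0.37}]]
(array([0.07, 0.16, 4.06]), array([-0.0001,  0.0006, -0.0028]))
```

View pics/s3c.png

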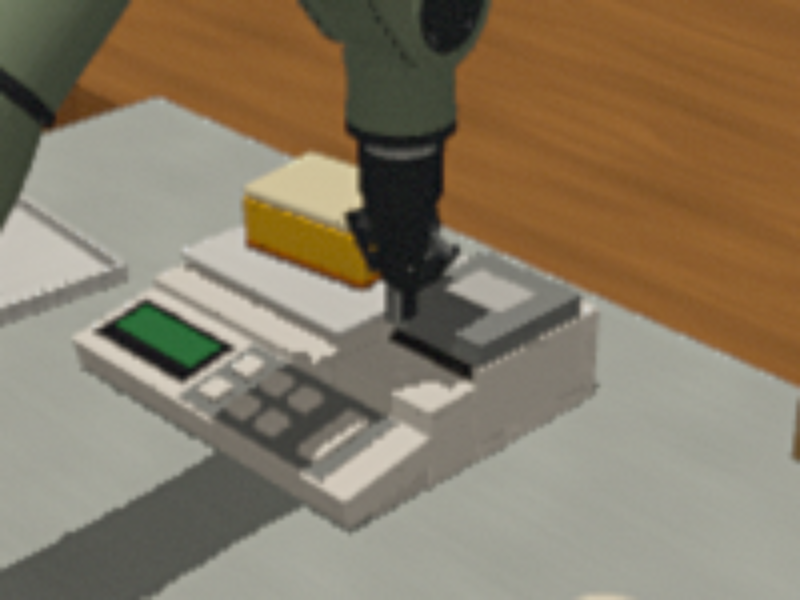

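View pics/w3.png

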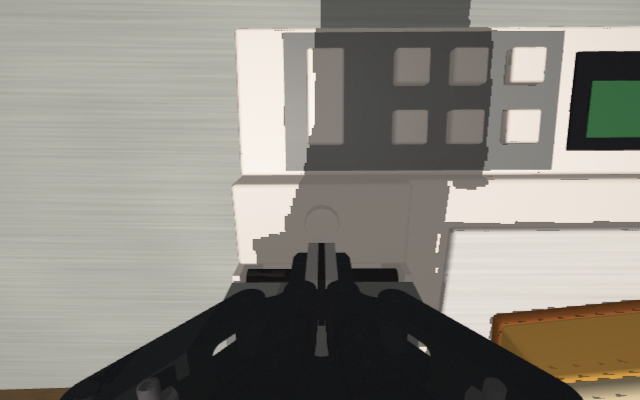

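Call:
arm_command --pt "0 0.1 2 0 0 0 -1" --pt "0 0.1 3.5 0 0 0 -1" --pt "0 0.1 4.2 0 0 0 -1" --pt "0 0.1 4.6 0 0 0 -1" --pt "0 0.1 4.8 0 0 0 -1" --pt "0 0.1 4.8 0 0 0 -1"

```text
time: 6.9
position: [0.5817, -0.0144, 0.0926]
ee_rot: [0.0, -0.006, 1.0, -0.0]
ft_force: [-3.3, 0.8, 4.4]
opening: 0.002
```

Call:
arm_command --pt "0 0 0.1 0 0 0 -1" --pt "0 0 0.2 0 0 0 -1" --pt "0 0 0.2 0 0 0 -1"

```text
time: 7.2
position: [0.5818, -0.0144, 0.0905]
ee_rot: [0.0, -0.006, 1.0, -0.0]
ft_force: [-2.4, 0.6, 5.6]
opening: -0.001
```

Call:
arm_command --pt "0 0 -0.5 0 0 0 -1" --pt "0 0 -2 0 0 0 -1" --pt "0 0 -5 0 0 0 -1" --pt "3 3 -5 0 0 0 -1" --pt "6 6 -5 0 0 0 -1" --pt "9 9 -5 0 0 0 -1" --pt "10.4 10.3 -4 0 0 0 -1" --pt "10.4 10.3 -3 0 0 0 -1" --pt "10.4 10.3 -3 0 0 0 -1" --pt "10.4 10.3 -3 0 0 0 -1"

```text
time: 8.2
position: [0.4772, 0.0868, 0.1203]
ee_rot: [0.0, -0.005, 1.0, -0.0]
ft_force: [0.2, -0.7, 0.7]
opening: -0.001
```

```bash
python3 - <<'E'
from h import *
s=bot.observe();print(s['time'],s['position'],s['ft_force'])
p,d=snap('wrist','w4')
for n in ('key_front_mid_top','key_print_top'): print([(m['p'],m['at']) for m in bot.mark_of('wrist',n)[:2]])
n=np.array([-np.sin(np.radians(10)),0,np.cos(np.radians(10))])
k=np.array([.4775,.0885,.055])
for h in (.02,.003,0,-.005): print(h,plan(k+h*n,target(.014,-np.radians(10))))
E
```

```text
8.2 [0.47723465 0.08676323 0.12034626] [ 0.16402955 -0.69921771  0.68442317]
[(0.93, [0.4794, 0.0863, 0.0558]), (0.32, [0.4973, -0.0103, 0.0583])]
[(0.81, [0.4991, -0.0117, 0.0551])]
0.02 (array([0.31, 0.16, 4.58]), array([-0.0004, -0.1739, -0.0039]))
0.003 (array([0.01, 0.16, 6.26]), array([-0.0004, -0.1739, -0.0039]))
0 (array([-0.04,  0.16,  6.55]), array([-0.0004, -0.1739, -0.0039]))
-0.005 (array([-0.12,  0.16,  7.04]), array([-0.0004, -0.1739, -0.0039]))
```

View pics/w4.png

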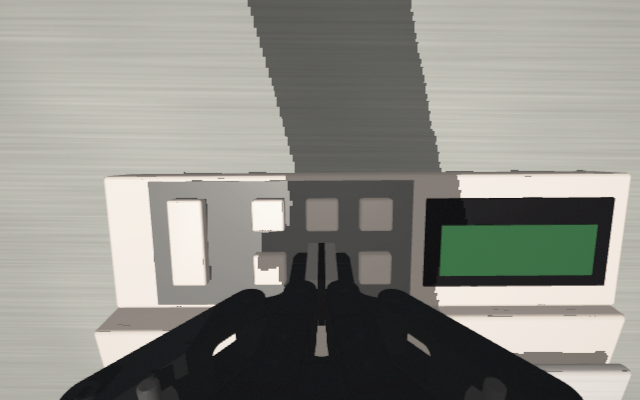

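Call:
arm_command --pt "0.1 0 1 0 -0.08 0 -1" --pt "0.3 0.1 3 0 -0.174 0 -1" --pt "0.2 0.1 4.6 0 -0.174 0 -1" --pt "0.1 0.1 5.6 0 -0.174 0 -1" --pt "0 0.1 6.2 0 -0.174 0 -1" --pt "0 0.1 6.2 0 -0.174 0 -1"

```text
time: 8.95
position: [0.4836, 0.0899, 0.0634]
ee_rot: [0.083, -0.005, 0.997, -0.0]
ft_force: [-0.7, -0.1, -0.4]
opening: -0.004
```

```bash
python3 - <<'E'
from h import *
s=bot.observe();print(s['time'],s['position'],s['ft_force'])
n=np.array([-np.sin(np.radians(10)),0,np.cos(np.radians(10))])
print('height along normal mm',(s['position']-np.array([.478,.088,.055]))@n*1000)
p,d=snap('side','s4'); 
cv2.imwrite('pics/s4c.png',cv2.resize(cv2.imread('pics/s4.png')[120:270,220:420],None,fx=4,fy=4))
E
```

```text
8.95 [0.48358113 0.08988931 0.06338995] [-0.73364097 -0.14704496 -0.43467435]
height along normal mm 7.293333152834215
```

View pics/s4c.png

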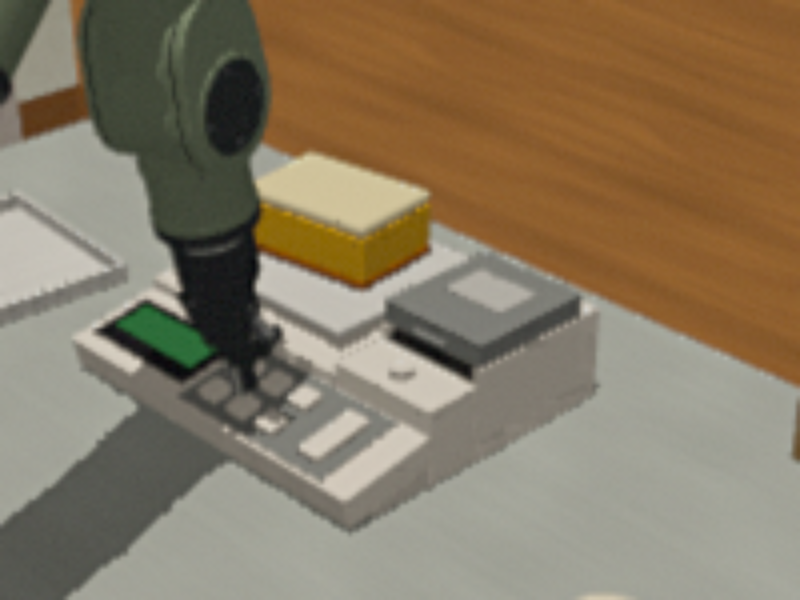

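```bash
python3 - <<'E'
from h import *
s=bot.observe();print(s['time'],s['position'],np.round(s['q'],3),np.round(s['joint_velocities'],3),s['ee_rot'])
k=np.array([.478,.0875,.055])
n=np.array([-np.sin(np.radians(10)),0,np.cos(np.radians(10))])
for p in (-10,-8,-5):
  for h in (.006,-.005): print(h,plan(k+h*n,target(.014,np.radians(p))))
E
```

```text
9.0 [0.48321248 0.08978115 0.06373141] [-3.100e-01  8.580e-01  5.900e-02  2.124e+00 -5.000e-03  1.000e-03
  1.311e+00] [-0.006 -0.011  0.002  0.015  0.053 -0.    -0.056] [ 8.26357764e-02 -5.19226557e-03  9.96566260e-01 -2.40851037e-04]
0.006 (array([ 0.67, -0.22,  0.18]), array([-0.0019, -0.0091, -0.0034]))
-0.005 (array([ 0.66, -0.22,  1.28]), array([-0.0019, -0.0091, -0.0034]))
0.006 (array([ 0.67, -0.22,  0.18]), array([-0.0019,  0.0258, -0.0034]))
-0.005 (array([ 0.66, -0.22,  1.28]), array([-0.0019,  0.0258, -0.0034]))
0.006 (array([ 0.67, -0.22,  0.18]), array([-0.0018,  0.0782, -0.0035]))
-0.005 (array([ 0.66, -0.22,  1.28]), array([-0.0018,  0.0782, -0.0035]))
```

Call:
arm_command --pt "0 0 -1 0 0.05 0 -1" --pt "0 0 -3 0 0.15 0 -1" --pt "0 0 -4 0 0.165 0 -1" --pt "0 0 -4 0 0.165 0 -1" --pt "0 0 -4 0 0.165 0 -1"

```text
time: 9.5
position: [0.4759, 0.0898, 0.1031]
ee_rot: [0.0, -0.005, 1.0, -0.001]
ft_force: [0.3, 0.1, -0.8]
opening: -0.001
```

```bash
python3 - <<'E'
from h import *
s=bot.observe();print(s['time'],s['position'],np.round(s['q'],3),np.round(s['joint_velocities'],3),s['ee_rot'],s['ft_force'])
for z in (.08,.062,.056,.051): print(z,plan([.4745,.0875,z],target(.014)))
E
```

```text
9.5 [0.47594531 0.08980092 0.10307016] [-2.540e-01  7.910e-01  1.000e-03  1.951e+00  2.000e-03  4.000e-01
  1.326e+00] [-0.008  0.016  0.003  0.012  0.002 -0.005 -0.   ] [ 1.83308223e-04 -5.26972004e-03  9.99985791e-01 -7.83540539e-04] [ 0.26616546  0.08959796 -0.76195911]
0.08 (array([ 0.15, -0.22,  2.31]), array([-0.0016,  0.0004, -0.0035]))
0.062 (array([ 0.15, -0.22,  4.11]), array([-0.0016,  0.0004, -0.0035]))
0.056 (array([ 0.15, -0.22,  4.71]), array([-0.0016,  0.0004, -0.0035]))
0.051 (array([ 0.15, -0.22,  5.21]), array([-0.0016,  0.0004, -0.0035]))
```

Call:
arm_command --pt "0.1 -0.1 1.5 0 0 0 -1" --pt "0.1 -0.2 3 0 0 0 -1" --pt "0.1 -0.2 4 0 0 0 -1" --pt "0.1 -0.2 4.4 0 0 0 -1" --pt "0.1 -0.2 4.7 0 0 0 -1" --pt "0.1 -0.2 4.9 0 0 0 -1" --pt "0.1 -0.2 4.9 0 0 0 -1"

```text
time: 10.2
position: [0.4747, 0.0878, 0.054]
ee_rot: [-0.001, -0.005, 1.0, -0.001]
ft_force: [-0.0, 0.5, 3.5]
opening: -0.002
```

Call:
arm_command --pt "0 0 0.1 0 0 0 -1" --pt "0 0 0.25 0 0 0 -1" --pt "0 0 0.25 0 0 0 -1"

```text
time: 10.5
position: [0.475, 0.0877, 0.0515]
ee_rot: [-0.0, -0.005, 1.0, -0.001]
ft_force: [2.2, 0.6, 5.2]
opening: -0.0
```

Call:
arm_command --pt "0 0 0.1 0 0 0 -1" --pt "0 0 0.1 0 0 0 -1"

```text
time: 10.7
position: [0.4752, 0.0878, 0.0505]
ee_rot: [-0.0, -0.005, 1.0, -0.001]
ft_force: [3.2, 0.4, 7.0]
opening: -0.002
```

Call:
arm_command --pt "0 0 -0.5 0 0 0 -1" --pt "0 0 -2 0 0 0 -1" --pt "0 0 -4.5 0 0 0 -1" --pt "-1 -3 -4.5 0 0 0 -1" --pt "-2 -6 -4.5 0 0 0 -1" --pt "-2 -9 -4.5 0 0 0 -1" --pt "-2 -9.9 -4.5 0 0 0 -1" --pt "-2 -9.9 -4.5 0 0 0 -1" --pt "-2 -9.9 -4.5 0 0 0 -1"

```text
time: 11.6
position: [0.4955, -0.0099, 0.0956]
ee_rot: [-0.001, -0.006, 1.0, -0.001]
ft_force: [0.2, 0.9, -1.0]
opening: -0.001
```

```bash
python3 - <<'E'
from h import *
s=bot.observe();print(s['time'],s['position'],np.round(s['q'],2),s['ft_force'])
for z in (.065,.0585,.055): print(z,plan([.496,-.0117,z],target(.014)))
snap('wrist','w5'); print([(m['p'],m['at']) for m in bot.mark_of('wrist','key_print_top')[:2]])
E
```

```text
11.6 [ 0.4955336 -0.0099399  0.0955735] [-0.03  0.81 -0.03  1.91  0.06  0.42  1.47] [ 0.15807982  0.92156169 -0.9595226 ]
0.065 (array([-0.05, -0.17,  3.06]), array([-0.0015, -0.0019, -0.0024]))
0.0585 (array([-0.05, -0.17,  3.71]), array([-0.0015, -0.0019, -0.0024]))
0.055 (array([-0.05, -0.17,  4.06]), array([-0.0015, -0.0019, -0.0024]))
[(0.96, [0.4955, -0.0125, 0.0586])]
```

View pics/w5.png

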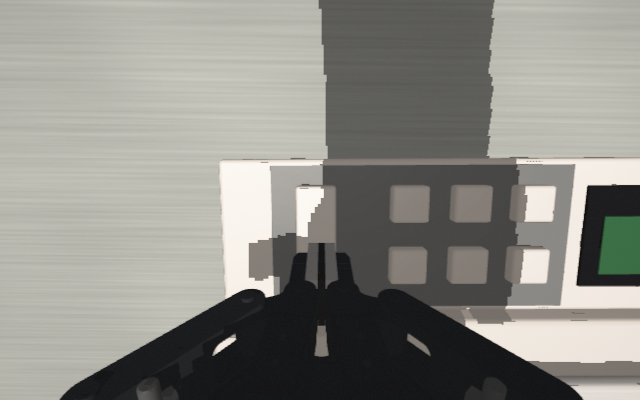

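Call:
arm_command --pt "0 -0.1 1.5 0 0 0 -1" --pt "0 -0.2 2.5 0 0 0 -1" --pt "0 -0.2 3.2 0 0 0 -1" --pt "0 -0.2 3.6 0 0 0 -1" --pt "0 -0.2 3.9 0 0 0 -1" --pt "0 -0.2 4.0 0 0 0 -1" --pt "0 -0.2 4.0 0 0 0 -1"

```text
time: 12.4
position: [0.4959, -0.0128, 0.0558]
ee_rot: [-0.0, -0.006, 1.0, -0.001]
ft_force: [0.6, 2.3, 4.7]
opening: 0.0
```

Call:
arm_command --pt "0 0 0.1 0 0 0 -1" --pt "0 0 0.15 0 0 0 -1" --pt "0 0 0.15 0 0 0 -1"

```text
time: 12.7
position: [0.4962, -0.0128, 0.0544]
ee_rot: [-0.0, -0.006, 1.0, -0.001]
ft_force: [1.3, 2.9, 5.1]
opening: 0.004
```

Call:
arm_command --pt "0 0 0.1 0 0 0 -1" --pt "0 0 0.1 0 0 0 -1"

```text
time: 12.9
position: [0.4963, -0.0128, 0.0534]
ee_rot: [0.0, -0.006, 1.0, -0.001]
ft_force: [2.6, 3.6, 6.8]
opening: -0.001
```

Call:
arm_command --pt "0 0 -0.5 0 0 0 -1" --pt "0 0 -2 0 0 0 -1" --pt "0 0 -5 0 0 0 -1" --pt "0 0 -9 0 0 0 -1" --pt "0 0 -13 0 0 0 -1" --pt "0 0 -18 0 0 0 -1" --pt "0 0 -22 0 0 0 -1" --pt "0 0 -24 0 0 0 -1" --pt "0 0 -24 0 0 0 -1"

```text
time: 13.8
position: [0.4963, -0.0128, 0.2956]
ee_rot: [0.001, -0.005, 1.0, -0.001]
ft_force: [0.1, -0.7, -0.8]
opening: 0.004
```

```bash
python3 - <<'E'
from h import *
s=bot.observe();print(s['time'],s['position'],s['ft_force'])
snap('wrist','w6');snap('side','s6')
for n in ['cover_edge','loaf','key_feed_top','key_front_mid_top','key_print_top']: print(n,[(m['p'],m['at']) for m in bot.mark_of('side',n)[:2]])
a=cv2.imread('pics/w6.png')[100:,100:540]; b=cv2.resize(cv2.imread('pics/s6.png')[130:260,225:405],(416,300))
cv2.imwrite('pics/e6.png',np.vstack([cv2.resize(a,(440,300)),cv2.copyMakeBorder(b,0,0,0,24,cv2.BORDER_CONSTANT)]))
E
```

```text
13.8 [ 0.49633508 -0.01283645  0.29561597] [ 0.12897938 -0.65050323 -0.79183503]
cover_edge [(0.85, [0.6313, -0.0146, 0.1259])]
loaf [(0.79, [0.417, 0.5728, 0.0017]), (0.75, [0.6931, 0.201, 0.0916])]
key_feed_top [(0.37, [0.5795, -0.0113, 0.0933])]
key_front_mid_top [(0.46, [0.4797, 0.0847, 0.0607])]
key_print_top [(0.48, [0.4993, -0.0076, 0.0543])]
```

View pics/e6.png

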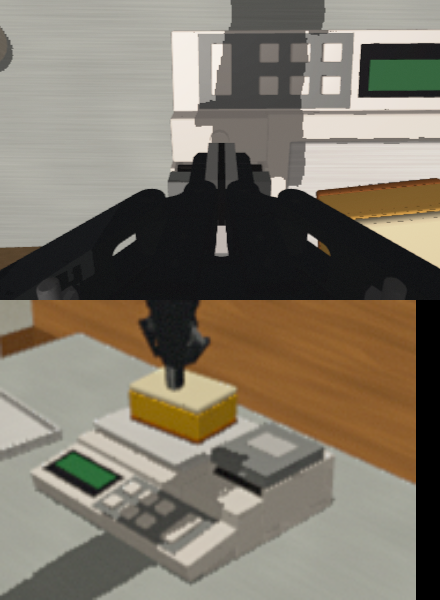

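The top half (wrist camera) shows all the keys up and the print bar at about (222, 70). The bottom half (side camera) shows the cover shut at about (270, 455) and the loaf in place at about (185, 405), with the arm clear of everything.

```bash
python3 -c "
from cell import bot
print(bot.close_job())"
```

```text
the job is handed in; nothing more can be done
None
```

I pushed the cover shut, then pressed the feed key, the middle front-row product key and the print key in that order. I lifted off fully after each press, raised the arm clear and handed the job in. No verdict was given.

| Action | Measured result |
|---|---|
| Cover pushed shut | stopped at 126 mm height with about 11 N; it read as shut (edge point at 126 mm) on the final check |
| Feed key | down about 4.5 mm at 5.6 N |
| Product key | down about 5 mm at 7 N |
| Print key | down about 5 mm at 7 N |

Key depths come from fingertip height and spring force, since the key travel cannot be read directly. The final pictures show the keys up. The loaf reads within about 4 mm of its first side-camera position, within the detector's error, and nothing was touching the arm.

- **Tilt dropped:** I first tried to tilt the tool 10° to match the console. Joint 6 came within 0.001 rad of its lower limit of 0, so I backed off and pressed both console keys with the tool vertical.
- **Loose readings:** the last side-camera marks for the keys were up to about 6 mm off the expected positions, at low confidence. I put this down to detector error.

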